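# Find the loaded specimen canister by weight

## Robot

A 6-joint arm with a two-finger parallel gripper is mounted at the origin on the work surface. World frame = base frame: x ahead of the robot, y to its left, z up, the work surface at z = 0. Lengths are in mm, angles in rad, forces in N, time in s.
With the tool pointing down it reaches from about 350 to 975 mm from the base axis. Payload 7.1 kg.
Tool frame: the origin (TCP) lies on the front face of the gripper's body, between the roots of the fingers; the fingertips stand 80 mm ahead of it and the grasp point (between the pads) lies 61 mm ahead of it (env.tips_ahead is the distance from the TCP to the fingertips, in mm); z points along the fingers, y is the direction in which the jaws open and shut (so a half turn about z gives the same grasp; the last joint's range is limited). The gripper opens to 88 mm and grips with 3 to 60 N. Pads are 20 mm wide; open, the fingers measure 115 mm over their backs; the gripper's body (75 mm by 178 mm) begins 61 mm behind the grasp point.
Start: joints at [1.21, 0.423, 1.63, -0, 1.089, -0.019], TCP at [209.458, 588.84, 302.675] pointing down, gripper open.
Joint ranges: [-3, 3], [-0.9, 2.11], [0.09, 2.58], [-1.31, 4.45], [0.11, 2.69], [-2.54, 2.54]. Speed limits (rad/s): [2.39, 2.39, 3.01, 3.14, 3.14, 3.14].

## Interface

Orientations are given as a unit quaternion [x, y, z, w].
In Python, from station import env, set_gripper, viewer, workorder gives the robot as it stands. Calls block until the motion is done:
- env.reach(position, orientation): joint-space move of the TCP to a pose.
- env.move_l(position, rot=None, rate=150, f_stop=None): straight line of the TCP; rot=None keeps the orientation; rate is the mean speed in mm/s. With f_stop (N) it stops when the force on the tool has changed by that much, and returns True; else False.
- env.move_joints(angles): joint-space move.
- set_gripper(opening): finger opening in mm; the grip force is fixed at half the most; returns when the fingers have stopped.
- env.hold(seconds).
- env.ik(position, orientation): joint angles nearest the present ones, or None.
- env.read_state(): the state.
- viewer.camera(name): name is "side" or "top" or "wrist"; returns the picture (384x512x3 uint8, blue, green, red); there is no depth.
- viewer.camera_params(name): a dict with "fx", "fy", "cx", "cy" (pixels), "pose" (4x4, takes a point from camera to world coordinates); the wrist camera has in their place "tool_from_camera" (4x4, takes a point from camera to tool coordinates, whose origin is the TCP and whose axes are the flange's). Camera axes: x right, y up, looking along -z (the intrinsics and any distortion apply to the point x, -y, -z); pixel columns grow to the right and rows downward; lengths in mm; the calibration is good to about 2 mm. A picture is of the moment at which its call begins: read the wrist's pose just before it. camera_params takes no time and is no camera call.
A pose or a line that the arm cannot do raises env.IKError and nothing moves.
- workorder.sign_off(): hands the job in, once; it reports no verdict.
The state is a dict: "time_s": time; "qpos": joint angles; "dq": joint speeds; "tau": joint torques, N m; "tool_pos": TCP position; "orientation": TCP orientation; "force": force on the tool from outside, world axes, zero at the start; "wrist_torque": the same for the moment, N m; "width": finger opening in mm.
Only numpy, scipy, OpenCV 4.12 (cv2) and the standard library are available. Lean on these libraries where they do the work, as an engineer would, in place of code of your own. Each camera call takes 0.05 s, during which the arm holds its last target. There are 200 camera calls.

## Task

One of the three closed canisters standing on the bench is filled with steel test coupons and the other two hold only foam; they look the same, so lift them to tell by weight. Stand the loaded one upright inside the white tray, and leave the two light ones standing upright where they were at the start. Do not tip over any canister.

Things in the scene. Friction and masses are not known exactly. Their poses are not given: they have to be found in the camera images.
- can_a_mid (a point): centre (half-way up, on the axis) of one of three closed look-alike canisters, at the robot's left of the row: upright bare aluminium cylinder 50 mm in diameter and 80 mm high in all, the top 14 mm being a black screwed-on cap 49 mm in diameter; z is its axis, up. Loose on the bench. One of the three, any of them, is filled with steel test coupons and weighs 0.55 to 0.78 kg; the other two hold only foam and weigh 0.12 to 0.21 kg
- can_b_mid (a point): centre (half-way up, on the axis) of one of three closed look-alike canisters, in the middle of the row: upright bare aluminium cylinder 50 mm in diameter and 80 mm high in all, the top 14 mm being a black screwed-on cap 49 mm in diameter; z is its axis, up. Loose on the bench. One of the three, any of them, is filled with steel test coupons and weighs 0.55 to 0.78 kg; the other two hold only foam and weigh 0.12 to 0.21 kg
- can_c_mid (a point): centre (half-way up, on the axis) of one of three closed look-alike canisters, at the robot's right of the row: upright bare aluminium cylinder 50 mm in diameter and 80 mm high in all, the top 14 mm being a black screwed-on cap 49 mm in diameter; z is its axis, up. Loose on the bench. One of the three, any of them, is filled with steel test coupons and weighs 0.55 to 0.78 kg; the other two hold only foam and weigh 0.12 to 0.21 kg
- tray: white open tray fixed to the bench, at the left or the right end of the row: 160 mm along its x, 140 mm along its y, walls 20 mm high and 4 mm thick, floor 4 mm thick. Origin: centre of its underside, on the bench; z up. A dark machine vice, 56 mm high, about 160 by 80 mm, stands at the other end of the row
Things that resemble listed ones, but are neither listed nor needed, are in the scene too. Leave any pink or turquoise look-alike of the part that bears can_a_mid alone.

How it is judged (in metres and radians):
At the end, for the whole second after the job is handed in: The loaded canister (the one pressing on the tray with more than 3.6 N) stands at rest inside the tray, upright within 10 degrees; the two light canisters stand at rest, upright within 10 degrees, within 40 mm of where they started ((((contact force between can_a and tray above 3.6 N and x of can_a_mid in the frame of tray between -0.075 and 0.075 m and y of can_a_mid in the frame of tray between -0.065 and 0.065 m and z of can_a_mid in the frame of tray below 0.05 m and angle between can_a_mid's own z axis and vertical below 0.17 rad and linear speed of can_a below 0.02 m/s) and (distance of can_b_mid from where it was at the start of the episode below 0.04 m and angle between can_b_mid's own z axis and vertical below 0.17 rad and linear speed of can_b below 0.02 m/s) and (distance of can_c_mid from where it was at the start of the episode below 0.04 m and angle between can_c_mid's own z axis and vertical below 0.17 rad and linear speed of can_c below 0.02 m/s)) or ((contact force between can_b and tray above 3.6 N and x of can_b_mid in the frame of tray between -0.075 and 0.075 m and y of can_b_mid in the frame of tray between -0.065 and 0.065 m and z of can_b_mid in the frame of tray below 0.05 m and angle between can_b_mid's own z axis and vertical below 0.17 rad and linear speed of can_b below 0.02 m/s) and (distance of can_a_mid from where it was at the start of the episode below 0.04 m and angle between can_a_mid's own z axis and vertical below 0.17 rad and linear speed of can_a below 0.02 m/s) and (distance of can_c_mid from where it was at the start of the episode below 0.04 m and angle between can_c_mid's own z axis and vertical below 0.17 rad and linear speed of can_c below 0.02 m/s)) or ((contact force between can_c and tray above 3.6 N and x of can_c_mid in the frame of tray between -0.075 and 0.075 m and y of can_c_mid in the frame of tray between -0.065 and 0.065 m and z of can_c_mid in the frame of tray below 0.05 m and angle between can_c_mid's own z axis and vertical below 0.17 rad and linear speed of can_c below 0.02 m/s) and (distance of can_a_mid from where it was at the start of the episode below 0.04 m and angle between can_a_mid's own z axis and vertical below 0.17 rad and linear speed of can_a below 0.02 m/s) and (distance of can_b_mid from where it was at the start of the episode below 0.04 m and angle between can_b_mid's own z axis and vertical below 0.17 rad and linear speed of can_b below 0.02 m/s)))); the robot touches nothing.
It fails at once if a canister tipped over (more than 40 degrees from upright) (angle between any of can_a_mid, can_b_mid, can_c_mid's own z axis and vertical above 0.7 rad).
It also fails if it takes over 58 s, if anything falls off the work surface, if the arm or the gripper's body presses on something with over 40 N, if the wrist force passes 120 N, or if a joint passes its speed limit or range.

## Working session

There is one attempt and no reset: what is moved stays moved. The work goes in short steps, each a Python script; the robot and the scene stay as the last script left them, time stands still between calls to the robot, and variables do not carry over. Pictures are saved under pics/ and viewed, about 8 in all and at most 12, crops included, and the job is handed in when it is done.

```bash
mkdir -p pics; python3 - <<'E'
from station import env, viewer
import cv2
for n in ("top","side"):
    cv2.imwrite(f"pics/{n}0.png", viewer.camera(n)); p=viewer.camera_params(n); print(n,{k:(v if k!="pose" else [list(map(lambda a:round(float(a),4),r)) for r in v]) for k,v in p.items()})
print(viewer.camera_params("wrist")); print(env.read_state())
E
```

```text
top {'fx': 411.64322823815974, 'fy': 411.64322823815974, 'cx': 255.5709538579248, 'cy': 187.4125038069371, 'pose': [[-0.0093, 0.9919, -0.127, 352.8764], [-0.9999, -0.0085, 0.007, 0.2738], [0.0059, 0.1271, 0.9919, 1126.9951], [0.0, 0.0, 0.0, 1.0]]}
side {'fx': 442.7283997374398, 'fy': 442.7283997374398, 'cx': 257.83854557261355, 'cy': 187.18091295376993, 'pose': [[0.9969, 0.0203, -0.0766, 427.9455], [-0.0757, 0.5309, -0.8441, -802.3837], [0.0236, 0.8472, 0.5308, 555.3441], [0.0, 0.0, 0.0, 1.0]]}
{'fx': 301.2579825319978, 'fy': 301.2579825319978, 'cx': 252.15513249252433, 'cy': 193.04652605927964, 'tool_from_camera': array([[ 1.27787093e-03,  9.56049474e-01,  2.93202610e-01,
         8.16130863e+01],
       [ 9.99998029e-01, -7.76194765e-04, -1.82736371e-03,
        -5.06696028e-01],
       [-1.51946779e-03,  2.93204367e-01, -9.56048582e-01,
        -8.25483970e+01],
       [ 0.00000000e+00,  0.00000000e+00,  0.00000000e+00,
         1.00000000e+00]])}
{'time_s': 0.1, 'qpos': array([ 1.21000447e+00,  4.23775995e-01,  1.63059335e+00,  1.02919509e-05,
        1.08858639e+00, -1.90209709e-02]), 'dq': array([-0.00083915, -0.00156363, -0.00362727, -0.00032447,  0.00049124,
       -0.00069141]), 'tau': array([ 6.09987328e-04, -5.45618069e+01, -2.74321890e+01,  6.45936141e-02,
        1.88625039e-02, -2.89281422e-05]), 'tool_pos': array([209.32377627, 588.49898668, 301.98007053]), 'orientation': array([ 1.70057277e-01,  9.85433944e-01, -6.68425597e-04, -1.33127635e-04]), 'force': array([0.43802735, 0.16640444, 0.69120048]), 'wrist_torque': array([-0.01168756, -0.00949391,  0.01656917]), 'width': 87.37772652661916}
```

View pics/top0.png

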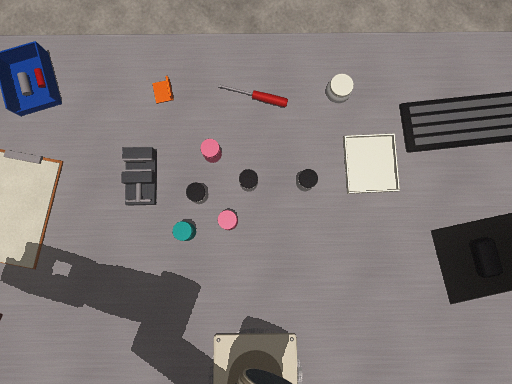

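View pics/side0.png

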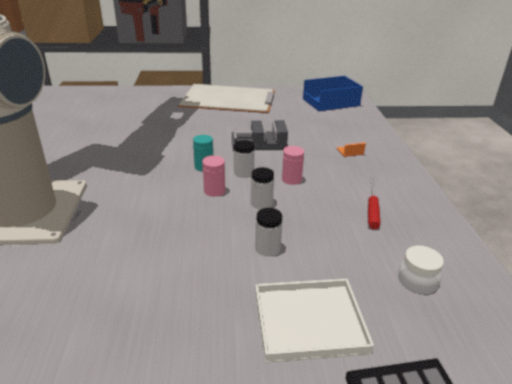

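Top view candidates for a canister:
- Black-capped: (196,192), (248,179) and (307,179). These match the description.
- Pink: (210,150) and (228,220). Turquoise: (183,231). White jar: (341,87). These are look-alikes to leave alone.

The tray is at (371,163), at the robot's right end, and the vice is at (140,176). Next I measure and check with one crop.

```bash
cat > h.py <<'E'
import numpy as np, cv2
from station import env, set_gripper, viewer, workorder
def ray(n,u,v):
    p=viewer.camera_params(n); T=np.array(p["pose"])
    d=T[:3,:3]@np.array([(u-p["cx"])/p["fx"],-(v-p["cy"])/p["fy"],-1]); return T[:3,3],d
def onplane(n,u,v,z):
    o,d=ray(n,u,v); return o+d*(z-o[2])/d[2]
def tri(a,b):
    (o1,d1),(o2,d2)=a,b
    s=np.linalg.lstsq(np.c_[d1,-d2],o2-o1,rcond=None)[0]; p,q=o1+s[0]*d1,o2+s[1]*d2
    return (p+q)/2,np.linalg.norm(p-q)
def blob(img,u,v,r,f):
    m=f(img[v-r:v+r,u-r:u+r].astype(int)).astype(np.uint8)
    n,l,s,c=cv2.connectedComponentsWithStats(m); k=1+np.argmax(s[1:,4])
    return c[k][0]+u-r,c[k][1]+v-r,s[k]
dark=lambda a:a.max(2)<50
E
python3 - <<'E'
from h import *
t=cv2.imread("pics/top0.png"); s=cv2.imread("pics/side0.png")
for nm,a,b in (("a",(196,192),(244,147)),("b",(248,179),(262,175)),("c",(307,179),(269,217))):
    u,v,st=blob(t,*a,16,dark); P=onplane("top",u,v,80)
    us,vs,ss=blob(s,*b,16,dark)
    X,g=tri(ray("top",u,v),ray("side",us,vs))
    print(nm,round(u,1),round(v,1),st[2:],"plane80",P.round(1),"side",round(us,1),round(vs,1),ss[2:],"tri",X.round(1),"gap",round(g,1))
u,v,st=blob(t,371,163,40,lambda a:a.min(2)>180)
m=np.zeros(t.shape[:2],np.uint8); m[123:203,331:405]=(t[123:203,331:405].min(2)>170)
c=max(cv2.findContours(m,0,2)[0],key=cv2.contourArea); q=cv2.boxPoints(cv2.minAreaRect(c))
print("tray",[onplane("top",*p,20)[:2].round(0) for p in q], np.mean([onplane("top",*p,20) for p in q],0).round(1))
cv2.imwrite("pics/crop1.png",cv2.resize(t[110:250,120:410],None,fx=2.7,fy=2.7,interpolation=2))
E
```

```text
a 195.4 191.5 [ 19  19 272] plane80 [477.8 146.9  80. ] side 243.8 146.2 [ 21  12 212] tri [478.1 147.6  74.8] gap 0.6
b 248.2 178.3 [ 19  18 256] plane80 [510.7  11.7  80. ] side 262.3 175.0 [ 21  15 247] tri [511.2  11.7  74. ] gap 0.8
c 307.7 178.0 [ 19  19 269] plane80 [ 510.3 -141.6   80. ] side 268.9 217.4 [ 24  19 370] tri [ 510.6 -142.4   73.8] gap 1.2
tray [array([ 637., -254.]), array([ 646., -394.]), array([ 484., -397.]), array([ 476., -259.])] [ 560.7 -325.9   20. ]
```

View pics/crop1.png

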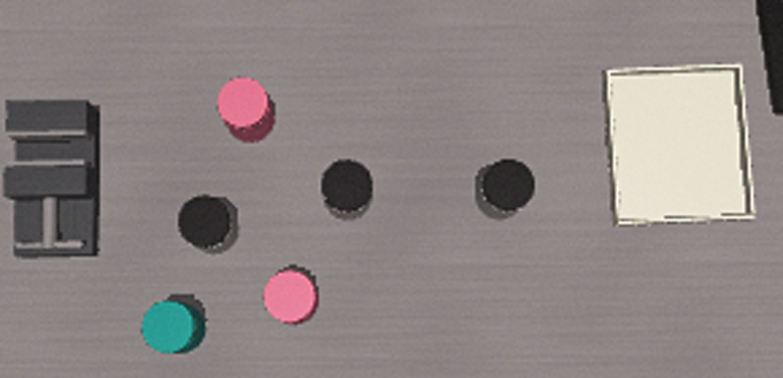

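All three black-capped canisters are bare aluminium. Both views agree, with cap mid-heights of about 74 against an expected 73. The tray measures about 161 x 139 mm, as it should. I start by lifting canister c.

```bash
cat >> h.py <<'E'
Q=[0,1,0,0]; CANS=dict(a=(478,147),b=(511,12),c=(510.5,-142)); TRAY=(561,-326)
def F(): 
    env.hold(0.3); f=[]
    for _ in range(5): f.append(env.read_state()["force"]); env.hold(0.04)
    return np.mean(f,0)
def weigh(k,z=106):
    x,y=CANS[k]
    env.reach([x,y,210],Q); f0=F()
    hit=env.move_l([x,y,z],f_stop=12)
    print(k,"hit",hit,env.read_state()["tool_pos"].round(1))
    if hit: return
    set_gripper(30); print("width",env.read_state()["width"])
    env.move_l([x,y,z+25],rate=60); f1=F()
    s=env.read_state(); print("dF",(f1-f0).round(2),"width",s["width"],"t",s["time_s"])
    return f0[2]-f1[2]
def putback(k,z=106):
    x,y=CANS[k]; env.move_l([x,y,z+1],rate=50,f_stop=8); set_gripper(88); env.move_l([x,y,210],rate=200)
E
python3 - <<'E'
from h import *
for k in CANS: print(k,env.ik([*CANS[k],106],Q).round(2))
print(env.ik([*TRAY,111],Q))
print(weigh("c"))
cv2.imwrite("pics/side1.png",viewer.camera("side"))
E
```

```text
a [ 0.27  0.57  2.   -0.    0.57 -1.3 ]
b [ 0.    0.58  1.98 -0.    0.58 -1.57]
c [-0.29  0.6   1.94 -0.    0.61 -1.86]
[-5.44751744e-01  7.04848466e-01  1.66182872e+00 -4.44089210e-16
  7.74915463e-01 -2.11554807e+00]
c hit False [ 510.9 -142.1  106.5]
width 49.620881830242084
dF [ 0.37 -0.01 -1.83] width 50.135499756068306 t 6.0
1.8260451509575166
```

View pics/side1.png

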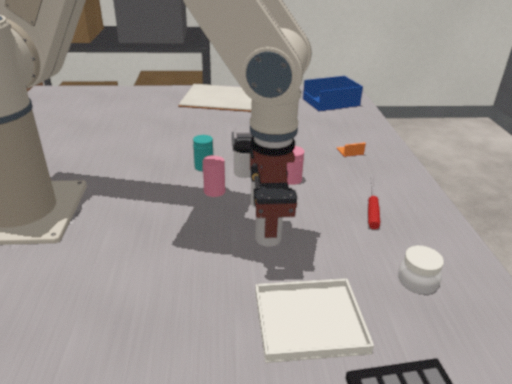

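Canister c hangs upright in the jaws at (268,230) and weighs about 1.8 N, so it is light. I put it back and weigh b.

```bash
python3 - <<'E'
from h import *
putback("c")
w=weigh("b"); print(w)
if w is not None and w<3.6:
    putback("b"); print(weigh("a"))
cv2.imwrite("pics/side2.png",viewer.camera("side"))
E
```

```text
b hit False [511.4  12.  106.5]
width 50.38181088916844
dF [ 0.28 -0.04 -1.6 ] width 50.41999044130749 t 11.75
1.6019408192912197
a hit False [478.4 147.1 106.5]
width 48.86670005820012
dF [ 0.05  0.49 -7.46] width 49.07635652184473 t 17.4167
7.455095664901256
```

View pics/side2.png

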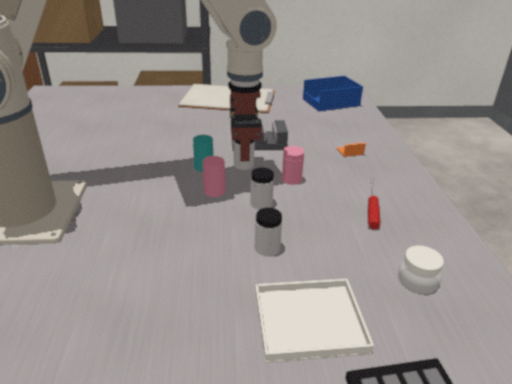

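Canister a is the loaded one at 7.5 N. b and c are upright at their original pixels, (262,188) and (268,232). I carry a over to the tray.

```bash
python3 - <<'E'
from h import *
x,y=CANS["a"]; X,Y=TRAY
env.move_l([x,y,250],rate=120); env.move_l([X,Y,250],rate=170)
print("width",env.read_state()["width"],F().round(2))
env.move_l([X,Y,135],rate=120)
print("hit",env.move_l([X,Y,109],rate=35,f_stop=5),env.read_state()["tool_pos"].round(1))
set_gripper(88); env.move_l([X,Y,250],rate=150); env.reach([450,0,350],Q)
s=env.read_state(); print(s["time_s"],s["force"].round(2),s["width"])
for n in("side","top"): cv2.imwrite(f"pics/{n}3.png",viewer.camera(n))
E
```

```text
width 49.0271018918015 [ 0.23  0.   -7.56]
hit True [ 560.6 -325.7  110.2]
27.0667 [-0.03 -0.14 -0.4 ] 87.529791204717
```

View pics/side3.png

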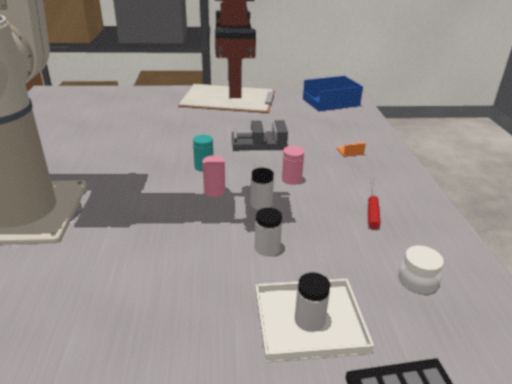

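Canister a stands upright in the tray at (312,303). b (262,188) and c (268,232) stand where they were, and the gripper is clear. One numeric check against the start picture, then I hand in.

```bash
python3 - <<'E'
from h import *
s=cv2.imread("pics/side3.png")
for k,px,z in (("b",(262,175),73),("c",(269,217),73),("a",(314,286),77)):
    u,v,st=blob(s,*px,16,dark); print(k,onplane("side",u,v,z).round(1),st[2:])
print(env.read_state()["time_s"]); workorder.sign_off()
E
```

```text
b [510.4  11.6  73. ] [ 20  14 247]
c [ 509.6 -140.8   73. ] [ 26  19 385]
a [ 559.7 -325.7   77. ] [ 30  26 645]
27.1667
the job is handed in; nothing more can be done
```

The loaded canister was a, the left one, and it now stands upright in the tray. I lifted all three: c weighed about 1.8 N, b about 1.6 N and a about 7.5 N. I set b and c back where they were, then carried a to the tray.

- **Canister a:** it stands at about (560, -326) mm, within about 2 mm of the measured tray centre, and looks upright in the side view.
- **Canisters b and c:** both stand upright, within about 2 mm of their first measured positions.
- **Robot:** the gripper is open, clear of everything, and the wrist force reads near zero.

I handed the job in at about 27 s of the 58 s allowed. No check failed or disagreed.

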